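Rebuild a dashboard gauge cluster in its nest, photograph it and return it to its tray

TASK

Take the green cluster board out of the blue tray and lay it flat and square in the black assembly nest, its connector tongue in the nest's gap, and then push every small cream light-guide pod on the bench fully down onto a free spigot of the board, until it sits flat on the board. When all the pods are home, photograph the row: press the camera's red shutter button to its halfway stop, hold it there for a second while it focuses, then press it fully down and let it come up again. Last, put the finished board back in the tray, lying flat with all its pods home, and do not disturb the other tools and parts on the bench.

Things in the scene. Friction and masses are not known exactly. Their poses are not given: they have to be found in the camera images.
- display (a point): centre of the display block of the loose cluster board: steel, black screen, 44 mm along the board (x), 34 across (y), 22 tall, mid-board on its top; the place to grip, across its 34 mm. The board: 236 x 76 mm, 10 thick, green top, 0.3 kg. This point is 21 mm over the board's underside, 11 under the block's top; x points along the board to its tongue, z up.
- tongue (a point): connector tongue of the board: a lug 30 mm wide that sticks 16 mm out of the board's +x end, with a white plug on it (17 mm high over the board's underside). This point is in the tongue's middle, 126 mm along x from the display's centre, 5 mm over the underside.
- nest_seat (a point): centre of the pocket floor of the black assembly nest, 6 mm above the table. Pocket 239 x 79 mm (1.5 mm free all round the board), x along it. Its sides rise 5 mm, then slope outward 4 mm as a lead-in. The +x end has a gap 35 mm wide for the tongue: the board goes in one way only, board x along nest x; seated, display is straight above, 21 mm up.
- tray_floor (a point): centre of the inner floor of the shallow blue job tray (fixed; its place and yaw differ from start to start), 3 mm above the table; inside 280 mm along x by 110 mm along y, rim 11 mm over the floor. The board starts in it, lying flat, its x along the tray's x within 0.05 rad; the board with its tongue (118 mm one way, 134 the other, from the display) fits in it with room.
- nest: the black assembly nest, fixed to the table, its place and yaw differing from start to start; 272 x 112 mm outside, 15 mm high; a seated board's top is 16 mm above the table, 1 mm proud of the rim. Origin at the centre of its underside, x along its length to the gap.
- spigot0 (a point): foot of a blue spigot of the board: on its axis, level with the board's top face, -96 mm along the board's x from the display's centre, on the middle line. Spigot 12 mm diameter, 25 tall, the top 5 tapering to 7 mm diameter. x along the board, z up. Home pods leave 6 mm to the next pod and 8 to the display: hold a pod across the board (y), where only flat parts lie.
- spigot1 (a point): foot of a blue spigot of the board: on its axis, level with the board's top face, -50 mm along the board's x from the display's centre, on the middle line. Spigot 12 mm diameter, 25 tall, the top 5 tapering to 7 mm diameter. x along the board, z up. Home pods leave 6 mm to the next pod and 8 to the display: hold a pod across the board (y), where only flat parts lie.
- spigot2 (a point): foot of a blue spigot of the board: on its axis, level with the board's top face, 50 mm along the board's x from the display's centre, on the middle line. Spigot 12 mm diameter, 25 tall, the top 5 tapering to 7 mm diameter. x along the board, z up. Home pods leave 6 mm to the next pod and 8 to the display: hold a pod across the board (y), where only flat parts lie.
- spigot3 (a point): foot of a blue spigot of the board: on its axis, level with the board's top face, 96 mm along the board's x from the display's centre, on the middle line. Spigot 12 mm diameter, 25 tall, the top 5 tapering to 7 mm diameter. x along the board, z up. Home pods leave 6 mm to the next pod and 8 to the display: hold a pod across the board (y), where only flat parts lie.
- pod0_mid (a point): centre of a cream light-guide pod (2 to 4 present, else None): upright round tub, 40 mm outside, 30 tall, wall 2.5, 35 g, with a hub sleeve on its axis over the full height: 21 mm outside, 15 mm bore, open both ends. z up; its turn does not matter. Starts standing on the table; fits any spigot. Home, its underside is on the board, this point 15 mm above the spigot's foot.
- pod1_mid (a point): centre of a cream light-guide pod (2 to 4 present, else None): upright round tub, 40 mm outside, 30 tall, wall 2.5, 35 g, with a hub sleeve on its axis over the full height: 21 mm outside, 15 mm bore, open both ends. z up; its turn does not matter. Starts standing on the table; fits any spigot. Home, its underside is on the board, this point 15 mm above the spigot's foot.
- pod2_mid (a point): centre of a cream light-guide pod (2 to 4 present, else None): upright round tub, 40 mm outside, 30 tall, wall 2.5, 35 g, with a hub sleeve on its axis over the full height: 21 mm outside, 15 mm bore, open both ends. z up; its turn does not matter. Starts standing on the table; fits any spigot. Home, its underside is on the board, this point 15 mm above the spigot's foot.
- pod3_mid (a point): centre of a cream light-guide pod (2 to 4 present, else None): upright round tub, 40 mm outside, 30 tall, wall 2.5, 35 g, with a hub sleeve on its axis over the full height: 21 mm outside, 15 mm bore, open both ends. z up; its turn does not matter. Starts standing on the table; fits any spigot. Home, its underside is on the board, this point 15 mm above the spigot's foot.
- button_top (a point): centre of the top of the camera's red shutter button: 17 mm across, 103 mm above the table when up, 12 mm above the camera's top plate; it goes straight down. It is near one end of the top plate of a black compact camera (118 mm wide, 40 deep) on a low stand beside the nest, lens to the nest. Camera fixed, but elsewhere at each start. z up.
- shutter_half (a joint): first stage of the shutter button, m: 0 up, 0.0045 at the halfway stop. Light spring, about 1 N to start and 2 N at the stop; springs back when released.
- shutter_full (a joint): second stage, m: 0 until the button is pushed past the halfway stop, 0.0035 when fully down. Stiff: it starts to give at about 7 N and is fully down at about 10.5 N; springs back. The button's whole travel is 8 mm.
- dial_big: bystander: black gauge dial, a flat disc 110 mm across and 4 mm thick with white marks; origin at the centre of its underside
- dial_small: bystander: black gauge dial, a flat disc 86 mm across and 4 mm thick; origin at the centre of its underside
- reflector: bystander: large cream reflector ring, 100 mm across at the rim and 34 mm tall, from another cluster; origin at the centre of its underside
- screwdriver: bystander: screwdriver 170 mm long lying on the mat; origin about its middle
- pliers: bystander: pliers with black handles, 150 mm long, lying flat; origin about its middle
- screw_pot: bystander: steel screw pot, 52 mm across, 28 mm tall; origin at the centre of its underside
- cleaner: bystander: standing bottle with a red cap, 44 mm across, 120 mm tall; origin at the centre of its underside
Mind the look-alikes: they are no part of the job. What is shaped like the part that bears pod1_mid but purple is not meant. Leave any pink look-alike of the part that bears pod3_mid alone.

How it is judged (in metres and radians):
On the way, in this order (a step that is already met when the one before it is completed fails the run):
1. the board lies flat and square in the nest (horizontal distance between display and nest_seat below 0.003 m and z of display in the frame of nest_seat below 0.023 m and angle between the x axis of display and the x axis of nest_seat, either way round below 0.03 rad and angle between display's own z axis and vertical below 0.025 rad), for 0.3 s.
2. every pod present is fully home on a spigot of the seated board (all of step 1 and angle between each of pod0_mid, pod1_mid, pod2_mid, pod3_mid's own z axis and vertical below 0.08 rad and ((horizontal distance between pod0_mid and spigot0 below 0.003 m and z of pod0_mid in the frame of spigot0 below 0.017 m) or (horizontal distance between pod0_mid and spigot1 below 0.003 m and z of pod0_mid in the frame of spigot1 below 0.017 m) or (horizontal distance between pod0_mid and spigot2 below 0.003 m and z of pod0_mid in the frame of spigot2 below 0.017 m) or (horizontal distance between pod0_mid and spigot3 below 0.003 m and z of pod0_mid in the frame of spigot3 below 0.017 m)) and ((horizontal distance between pod1_mid and spigot0 below 0.003 m and z of pod1_mid in the frame of spigot0 below 0.017 m) or (horizontal distance between pod1_mid and spigot1 below 0.003 m and z of pod1_mid in the frame of spigot1 below 0.017 m) or (horizontal distance between pod1_mid and spigot2 below 0.003 m and z of pod1_mid in the frame of spigot2 below 0.017 m) or (horizontal distance between pod1_mid and spigot3 below 0.003 m and z of pod1_mid in the frame of spigot3 below 0.017 m)) and ((horizontal distance between pod2_mid and spigot0 below 0.003 m and z of pod2_mid in the frame of spigot0 below 0.017 m) or (horizontal distance between pod2_mid and spigot1 below 0.003 m and z of pod2_mid in the frame of spigot1 below 0.017 m) or (horizontal distance between pod2_mid and spigot2 below 0.003 m and z of pod2_mid in the frame of spigot2 below 0.017 m) or (horizontal distance between pod2_mid and spigot3 below 0.003 m and z of pod2_mid in the frame of spigot3 below 0.017 m)) and ((horizontal distance between pod3_mid and spigot0 below 0.003 m and z of pod3_mid in the frame of spigot0 below 0.017 m) or (horizontal distance between pod3_mid and spigot1 below 0.003 m and z of pod3_mid in the frame of spigot1 below 0.017 m) or (horizontal distance between pod3_mid and spigot2 below 0.003 m and z of pod3_mid in the frame of spigot2 below 0.017 m) or (horizontal distance between pod3_mid and spigot3 below 0.003 m and z of pod3_mid in the frame of spigot3 below 0.017 m))), for 0.3 s.
3. the shutter button is held at its halfway stop for at least half a second (value of joint shutter_half above 0.0035 m and value of joint shutter_full below 0.001 m), for 0.5 s.
4. the shutter button is pressed fully down (value of joint shutter_half above 0.0035 m and value of joint shutter_full above 0.0025 m), for 0.05 s.
At the end, for the whole second after the job is handed in: The board lies at rest, flat on the tray floor (within 2.5 mm and 0.025 rad; centre within 40 mm of the tray's); every pod at rest upright (0.08 rad) on a spigot of it, within 3 mm of its axis and 2 mm of the board; shutter button up; nothing else moved over 30 mm (horizontal distance between display and tray_floor below 0.04 m and z of display in the frame of tray_floor below 0.0235 m and angle between display's own z axis and vertical below 0.025 rad and angle between each of pod0_mid, pod1_mid, pod2_mid, pod3_mid's own z axis and vertical below 0.08 rad and ((horizontal distance between pod0_mid and spigot0 below 0.003 m and z of pod0_mid in the frame of spigot0 below 0.017 m) or (horizontal distance between pod0_mid and spigot1 below 0.003 m and z of pod0_mid in the frame of spigot1 below 0.017 m) or (horizontal distance between pod0_mid and spigot2 below 0.003 m and z of pod0_mid in the frame of spigot2 below 0.017 m) or (horizontal distance between pod0_mid and spigot3 below 0.003 m and z of pod0_mid in the frame of spigot3 below 0.017 m)) and ((horizontal distance between pod1_mid and spigot0 below 0.003 m and z of pod1_mid in the frame of spigot0 below 0.017 m) or (horizontal distance between pod1_mid and spigot1 below 0.003 m and z of pod1_mid in the frame of spigot1 below 0.017 m) or (horizontal distance between pod1_mid and spigot2 below 0.003 m and z of pod1_mid in the frame of spigot2 below 0.017 m) or (horizontal distance between pod1_mid and spigot3 below 0.003 m and z of pod1_mid in the frame of spigot3 below 0.017 m)) and ((horizontal distance between pod2_mid and spigot0 below 0.003 m and z of pod2_mid in the frame of spigot0 below 0.017 m) or (horizontal distance between pod2_mid and spigot1 below 0.003 m and z of pod2_mid in the frame of spigot1 below 0.017 m) or (horizontal distance between pod2_mid and spigot2 below 0.003 m and z of pod2_mid in the frame of spigot2 below 0.017 m) or (horizontal distance between pod2_mid and spigot3 below 0.003 m and z of pod2_mid in the frame of spigot3 below 0.017 m)) and ((horizontal distance between pod3_mid and spigot0 below 0.003 m and z of pod3_mid in the frame of spigot0 below 0.017 m) or (horizontal distance between pod3_mid and spigot1 below 0.003 m and z of pod3_mid in the frame of spigot1 below 0.017 m) or (horizontal distance between pod3_mid and spigot2 below 0.003 m and z of pod3_mid in the frame of spigot2 below 0.017 m) or (horizontal distance between pod3_mid and spigot3 below 0.003 m and z of pod3_mid in the frame of spigot3 below 0.017 m)) and value of joint shutter_half below 0.0012 m and value of joint shutter_full below 0.001 m and linear speed of each of board, pod0, pod1, pod2, pod3 below 0.01 m/s); the robot touches nothing.
It fails at once if a tool or part that is not of this job is moved more than 30 mm (distance of any of dial_big, dial_small, reflector, screwdriver, pliers, screw_pot, cleaner from where it was at the start of the episode above 0.03 m).
Of pod0, pod1, pod2, pod3 only 2 to 4 are there at a start; the rules pass over those that are not, and their reading is None.
At some moment in a run one of pod0, pod1, pod2, pod3 may be knocked a few centimetres aside while the robot is not near it.
It also fails if it takes over 210 s, if anything falls off the work surface, if the arm or the gripper's body presses on something with over 40 N, if the wrist force passes 120 N, or if a joint passes its speed limit or range.

ROBOT

A 7-joint arm with a two-finger parallel gripper is mounted at the origin on the work surface. World frame = base frame: x ahead of the robot, y to its left, z up, the work surface at z = 0. Lengths are in mm, angles in rad, forces in N, time in s.
With the tool pointing down it reaches from about 425 to 875 mm from the base axis. Payload 9.9 kg.
Tool frame: the origin (TCP) lies between the finger pads; the fingertips stand 11 mm ahead of it and the grasp point (between the pads) lies 8 mm behind it; z points along the fingers, y is the line along which they close (so a half turn about z gives the same grasp; the last joint's range is limited). The gripper opens to 85 mm and grips with 20 to 120 N. Pads are 22 mm wide; open, the fingers measure 114 mm over their backs; the gripper's body (76 mm by 85 mm) begins 54 mm behind the grasp point. The pads swing forward as they close: fully open they stand 13 mm farther back than shut.
Start: joints at [1.082, 0.576, 0.025, 1.437, -0.015, 1.129, -0.057], TCP at [265.843, -620.449, 242.289] pointing down, gripper open.
Joint ranges: [-2.76, 2.76], [-0.34, 2.15], [-1.52, 1.57], [0.19, 2.46], [-1.09, 4.23], [0.17, 1.99], [-2.82, 2.82]. Speed limits (rad/s): [2.22, 2.22, 3.01, 3.01, 3.14, 3.14, 3.14].

INTERFACE

Orientations are given as a 3x3 rotation matrix whose columns are the frame's x, y, z axes.
In Python, from bench import bot, jaws, kin, read_state, read_camera, camera_params, job gives the robot as it stands. The module is installed in compiled form; this text tells all that it offers. Calls block until the motion is done:
- bot.move_ptp(position, orientation): joint-space move of the TCP to a pose.
- bot.movel(position, ori=None, vel=150): straight line of the TCP; ori=None keeps the orientation; vel is the mean speed in mm/s.
- bot.movej(angles): joint-space move.
- jaws.grip(opening, f_grip=None): finger opening in mm; f_grip is the grip in N (None keeps the last); returns when the fingers have stopped.
- bot.pause(seconds).
- kin.solve_ik(position, orientation): joint angles nearest the present ones, or None.
- read_state(): the state.
- read_camera(name): name is "side" or "top" or "wrist"; returns (picture, depth): 384x512x3 uint8, red, green, blue; 384x512 float32, mm along the optical axis (not along the pixel's ray), 0 where there is no reading.
- camera_params(name): a dict with "K" (3x3 intrinsics, pixels), "rvec" (rotation vector, rad) and "tvec" (3), from world to camera coordinates, as OpenCV has them; the wrist camera has in their place "T_tool_cam" (4x4, takes a point from camera to tool coordinates, whose origin is the TCP and whose axes are the flange's). Camera axes: x right, y down, z forward; pixel columns grow to the right and rows downward; lengths in mm; the calibration is good to about 2 mm. A picture is of the moment at which its call begins: read the wrist's pose just before it. camera_params takes no time and is no camera call.
A pose or a line that the arm cannot do raises bot.MotionError and nothing moves.
- job.hand_in(): hands the job in; it is judged then, once.
The state is a dict: "time_s": time; "joint_pos": joint angles; "joint_vel": joint speeds; "effort": joint torques, N m; "tool_pos": TCP position; "eef_rot": TCP orientation; "ft_force": force on the tool from outside, world axes, zero at the start; "moment": the same for the moment, N m; "grip_width": finger opening in mm; "grasp_force": force on a finger pad.
Only numpy, scipy, OpenCV 4.12 (cv2) and the standard library are available. Lean on these libraries where they do the work, as an engineer would, in place of code of your own. Each camera call takes 0.05 s, during which the arm holds its last target. There are 200 camera calls.

## Working session

There is one attempt and no reset: what is moved stays moved. The work goes in short steps, each a Python script; the robot and the scene stay as the last script left them, time stands still between calls to the robot, and variables do not carry over. Pictures are saved under pics/ and viewed, at most 14 in all, crops included, and the job is handed in when it is done.

```bash
mkdir -p pics
cat > h.py <<'E'
import numpy as np, cv2
from bench import bot, jaws, kin, read_state, read_camera, camera_params, job
def shot(name, fn=None):
    s=read_state(); im,d=read_camera(name); p=camera_params(name); K=np.array(p["K"],float)
    if name=="wrist":
        T=np.eye(4); T[:3,:3]=s["eef_rot"]; T[:3,3]=s["tool_pos"]; M=T@np.array(p["T_tool_cam"])
    else:
        R=cv2.Rodrigues(np.array(p["rvec"],float))[0]; M=np.eye(4); M[:3,:3]=R.T; M[:3,3]=-R.T@np.array(p["tvec"],float).ravel()
    if fn: cv2.imwrite("pics/"+fn,im[:,:,::-1])
    return im,d,K,M
def ray(uv,z,K,M):
    uv=np.atleast_2d(np.array(uv,float)); r=np.c_[(uv[:,0]-K[0,2])/K[0,0],(uv[:,1]-K[1,2])/K[1,1],np.ones(len(uv))]@M[:3,:3].T
    o=M[:3,3]; return o+r*((z-o[2])/r[:,2])[:,None]
def cloud(d,K,M):
    v,u=np.indices(d.shape); P=np.stack([(u-K[0,2])/K[0,0]*d,(v-K[1,2])/K[1,1]*d,d],-1)
    return P@M[:3,:3].T+M[:3,3]
def down(yaw): # tool z down, tool y (closing) = at angle yaw
    c,s=np.cos(yaw),np.sin(yaw); y=np.array([c,s,0]); z=np.array([0,0,-1.]); return np.c_[np.cross(y,z),y,z]
E
python3 - <<'E'
from h import *
for n in("top","side"):
    im,d,K,M=shot(n,n+"0.png"); print(n,K[0,0],M.round(2).tolist()); np.savez("pics/"+n+"0",im=im,d=d,K=K,M=M)
print(camera_params("wrist")["T_tool_cam"],camera_params("wrist")["K"],read_state())
E
```

```text
top 382.5642123459491 [[0.07, -0.97, 0.21, 292.5], [-1.0, -0.07, 0.01, -76.6], [0.0, -0.21, -0.98, 1403.76], [0.0, 0.0, 0.0, 1.0]]
side 401.4052750409362 [[-0.72, -0.38, 0.58, -236.95], [-0.7, 0.41, -0.59, 761.79], [-0.02, -0.83, -0.56, 874.47], [0.0, 0.0, 0.0, 1.0]]
[[ 4.78260317e-04 -9.61486714e-01 -2.74850994e-01  6.94432903e+01]
 [ 9.99999816e-01  3.56968278e-04  4.91320659e-04 -1.00506867e-02]
 [-3.74285200e-04 -2.74851179e-01  9.61486708e-01 -1.30874542e+02]
 [ 0.00000000e+00  0.00000000e+00  0.00000000e+00  1.00000000e+00]] [[340.23512489   0.         258.02739265]
 [  0.         340.23512489 191.74173865]
 [  0.           0.           1.        ]] {'time_s': 0.1, 'joint_pos': array([ 1.0822166 ,  0.57645644,  0.02483748,  1.4378156 , -0.01501431,
        1.12897991, -0.05650043]), 'joint_vel': array([ 1.06459302e-03, -3.61345263e-03,  1.28707848e-03, -1.66841533e-03,
        4.46099350e-05, -1.92614706e-04,  9.94855700e-04]), 'effort': array([ 7.40673160e-03, -7.67302394e+01,  2.25845665e+00, -2.86601704e+01,
        1.59120042e-02,  8.75039957e-03,  1.10332837e-05]), 'tool_pos': array([ 265.69410424, -620.09675973,  241.52595165]), 'eef_rot': array([[ 9.19175629e-01,  3.93847385e-01, -6.33062869e-04],
       [ 3.93847889e-01, -9.19174665e-01,  1.33231022e-03],
       [-5.71684541e-05, -1.47395756e-03, -9.99998912e-01]]), 'ft_force': array([ 0.31108683, -0.58953442,  0.57785281]), 'moment': array([0.02958776, 0.01633456, 0.04496506]), 'grasp_force': 0.0, 'grip_width': 85.48060964398331}
```

View pics/top0.png

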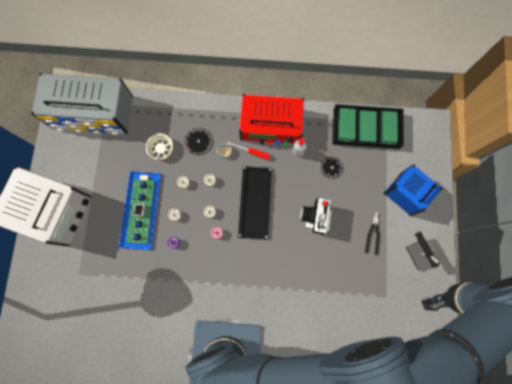

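View pics/side0.png

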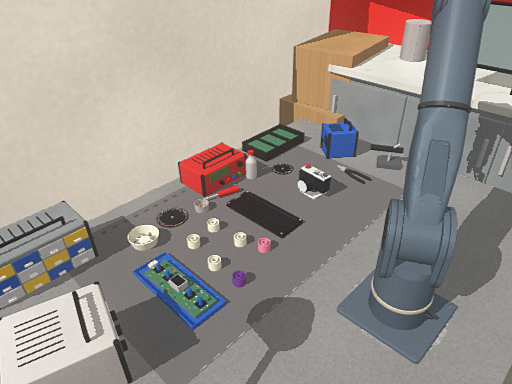

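The top view shows the board in the tray at about (140,210), with its white plug at the far end. The nest is at (256,202), and the cream pods are at (183,182), (209,180), (174,214) and (209,211). The purple (174,242) and pink (218,232) decoys are to be left alone, and the camera is at (320,215).

Run:
```python
from h import *
f=np.load("pics/top0.npz");K,M=f["K"],f["M"]
uv=[(140,210),(256,202),(183,182),(209,180),(174,214),(209,211),(325,204)]
zs=[27,10,33,33,33,33,103]
W=[ray(u,z,K,M)[0] for u,z in zip(uv,zs)]
for u,w in zip(uv,W): print(u,w.round(0),np.hypot(*w[:2]).round())
R=down(np.pi/2)
# want the wrist cam over nest and then pods/tray, height 330
def look(w,fn,z=330,dx=0):
    for yaw in (np.pi/2,-np.pi/2):
        try:
            bot.move_ptp([w[0]+dx,w[1],z],down(yaw)); break
        except bot.MotionError as e: print(fn,yaw,e)
    s=read_state(); im,d,K,M=shot("wrist",fn+".png"); np.savez("pics/"+fn,im=im,d=d,K=K,M=M); print(fn,s["time_s"],s["tool_pos"],s["eef_rot"][:,1])
look(W[6],"wcam")
look(W[1],"wnest")
look(sum(W[2:6])/4,"wpods")
look(W[0],"wtray")
ims=[cv2.imread(f"pics/{n}.png") for n in("wcam","wnest","wpods","wtray")]
cv2.imwrite("pics/m1.png",cv2.resize(np.vstack([np.hstack(ims[:2]),np.hstack(ims[2:])]),(800,600)))
```

```text
(140, 210) [484. 354.  27.] 600.0
(256, 202) [548. -65.  10.] 552.0
(183, 182) [599. 208.  33.] 634.0
(209, 180) [613. 114.  33.] 624.0
(174, 214) [478. 227.  33.] 529.0
(209, 211) [498. 102.  33.] 509.0
(325, 204) [ 541. -304.  103.] 621.0
wcam 1.675 [ 540.73537149 -304.98412238  329.57290749] [ 2.99429645e-03  9.99995472e-01 -2.99490666e-04]
wnest 2.675 [548.09444471 -67.08542793 329.77371129] [ 2.44476455e-03  9.99996521e-01 -9.90130692e-04]
wpods 3.6333 [547.79427242 160.50425688 329.63211294] [ 0.00265588  0.99999554 -0.0013682 ]
wtray 4.5 [485.34347412 352.42166303 329.81600288] [ 0.00172372  0.99999799 -0.00102058]
```

View pics/m1.png

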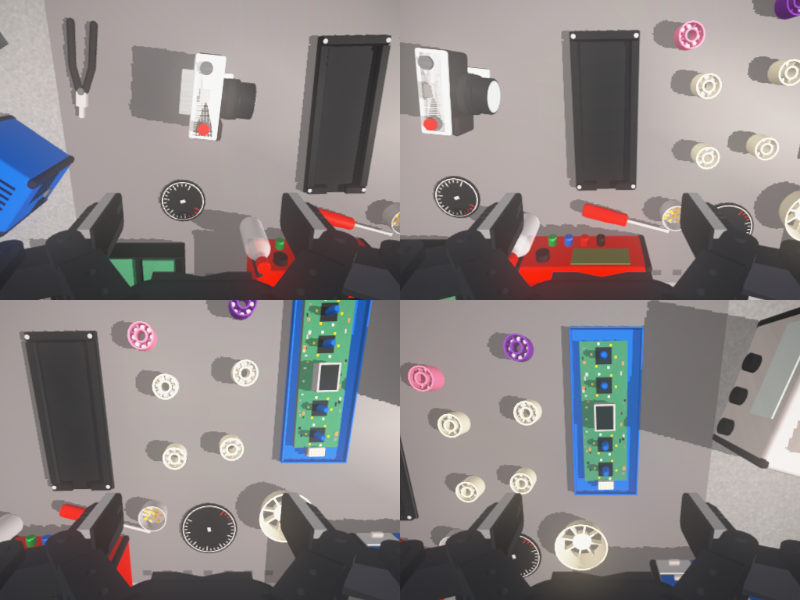

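The four wrist views are clear: nest with its gap at the bottom (+x), board with its plug at the bottom, four cream pods and the red button. Next I'll measure them from colour and depth.

```bash
cat >> h.py <<'E'
def comps(mask,amin=15):
    n,l,st,c=cv2.connectedComponentsWithStats(mask.astype(np.uint8)); return [(l==i) for i in range(1,n) if st[i,4]>=amin]
def hsv(im): return [x.astype(int) for x in cv2.split(cv2.cvtColor(im,cv2.COLOR_RGB2HSV))]
def rect(m,z,K,M):
    v,u=np.nonzero(m); W=ray(np.c_[u,v],z,K,M)[:,:2]; return cv2.minAreaRect(W.astype(np.float32))
def pods(im,d,K,M,zt=30):
    h,s,v=hsv(im); P=cloud(d,K,M); out=[]
    for m in comps((P[...,2]>zt-4)&(P[...,2]<zt+4)&(h>12)&(h<40)&(s<110)&(v>90),60):
        m=cv2.morphologyEx(m.astype(np.uint8),cv2.MORPH_CLOSE,np.ones((3,3)))
        W=ray(np.argwhere(m)[:,::-1],zt,K,M)[:,:2].astype(np.float32); c,r=cv2.minEnclosingCircle(W)
        out.append((np.round(c,1),round(r,1),P[m>0][:,2].mean().round(1)))
    return out
E
python3 - <<'E'
from h import *
def L(n): f=np.load(f"pics/{n}.npz"); return f["im"],f["d"],f["K"],f["M"]
for n in("wpods","wtray","wnest"): print(n,[p for p in pods(*L(n)) if p[1]<30])
im,d,K,M=L("wtray"); h,s,v=hsv(im); P=cloud(d,K,M)
print("floor z",np.median(P[100:200,300:330,2]))
blue=(h>100)&(h<118)&(s>150)
green=(h>45)&(h<90)&(s>80)&(P[...,2]<60)&(abs(P[...,1]-354)<80)
b=max(comps(blue&(P[...,2]>8)&(P[...,2]<20)),key=np.sum); print("tray",rect(b,14,K,M))
g=cv2.morphologyEx(green.astype(np.uint8),cv2.MORPH_CLOSE,np.ones((9,9))); g=max(comps(g),key=np.sum);print("board",rect(g,13,K,M))
for m in comps((P[...,2]>31)&(P[...,2]<45)&(abs(P[...,1]-354)<60)&(abs(P[...,0]-490)<115),6): print("up",m.sum(),rect(m,35 if m.sum()>200 else 38,K,M),P[m][:,2].max().round(1))
for n in("wnest","wpods","wcam"):
    im,d,K,M=L(n); h,s,v=hsv(im); P=cloud(d,K,M)
    k=(v<75)&(P[...,2]<25)&(P[...,2]>9)&(abs(P[...,1]+65)<90)&(abs(P[...,0]-548)<150)
    m=cv2.morphologyEx(k.astype(np.uint8),cv2.MORPH_CLOSE,np.ones((5,5)));m=max(comps(m),key=np.sum)
    print(n,"nest",rect(m,15,K,M))
    box=(abs(P[...,1]+65)<80)&(abs(P[...,0]-548)<145)&(P[...,2]>9)&(P[...,2]<25)
    for q in comps(box&(v>110),3):
        vv,uu=np.nonzero(q); print("  dot",q.sum(),ray([[uu.mean(),vv.mean()]],15,K,M)[0].round(1))
    for q in comps(((h<6)|(h>174))&(s>150)&(P[...,2]>90)&(P[...,2]<115),10):print("  btn",rect(q,103,K,M),q.sum(),P[q][:,2].mean())
E
```

```text
wpods [(array([476.3, 228.3]), 19.8, np.float64(28.8)), (array([476.2, 228.3]), 10.3, np.float64(28.8)), (array([496.8, 102.4]), 19.9, np.float64(28.7)), (array([496.5, 102.4]), 10.4, np.float64(29.0)), (array([599.2, 210.7]), 19.9, np.float64(31.2)), (array([599.2, 210.7]), 10.6, np.float64(32.9)), (array([615.1, 113.7]), 20.1, np.float64(28.9)), (array([615.1, 113.7]), 10.5, np.float64(28.8))]
wtray [(array([476. , 229.6]), 20.1, np.float64(31.0)), (array([476. , 229.8]), 10.7, np.float64(28.6)), (array([496.7, 103.8]), 20.5, np.float64(28.5)), (array([495.9, 103.8]), 11.0, np.float64(28.5)), (array([599.2, 212.1]), 20.3, np.float64(28.7)), (array([598.7, 212. ]), 10.8, np.float64(28.7)), (array([615. , 114.8]), 20.6, np.float64(30.7)), (array([615.2, 115. ]), 11.2, np.float64(32.7))]
wnest [(array([477. , 226.2]), 20.9, np.float64(30.6)), (array([475.9, 226.7]), 11.3, np.float64(31.0)), (array([496.4, 101.2]), 20.2, np.float64(28.7)), (array([496.4, 101.2]), 10.6, np.float64(28.8)), (array([598.7, 209.3]), 20.8, np.float64(28.5)), (array([599.1, 209.4]), 11.0, np.float64(28.6)), (
[... 2132 characters left out ...]
]
  dot 41 [ 421.6 -112.1   15. ]
  dot 132 [503.3  -8.6  15. ]
  dot 55 [626.5  -6.9  15. ]
  dot 30 [674.3 -10.2  15. ]
  dot 25 [ 675.7 -108.7   15. ]
  dot 9 [680.9 -31.4  15. ]
  btn ((543.782470703125, -303.11883544921875), (14.9867525100708, 14.149004936218262), 89.86013793945312) 166 101.99746448432356
  btn ((755.5780639648438, -210.87452697753906), (13.674086570739746, 21.246131896972656), 20.649856567382812) 90 110.39629371890916
  btn ((789.29248046875, -194.18394470214844), (45.65537643432617, 32.12071990966797), 89.8741683959961) 429 93.85149894942035
  btn ((827.0081787109375, -56.783260345458984), (8.033428192138672, 1.603482961654663), 89.87770080566406) 10 93.94428710427812
```

Run:
```python
from h import *
B=np.array([482.5,357.0]); yaw=0.0215
R=down(np.pi/2+yaw)
jaws.grip(58)
bot.move_ptp([*B,120],R); bot.movel([*B,26.5],vel=120); print(read_state()["tool_pos"],read_state()["ft_force"])
jaws.grip(20,60); s=read_state(); print(s["grip_width"],s["grasp_force"],s["tool_pos"])
bot.movel([*B,110],vel=100); bot.pause(.2)
s=read_state(); print(s["grip_width"],s["tool_pos"],s["eef_rot"][:,1],s["ft_force"],s["time_s"])
im,d,K,M=shot("wrist","held.png"); np.savez("pics/held",im=im,d=d,K=K,M=M)
```

```text
[482.82046646 357.44702456  27.23899157] [-0.56609223  0.22673598 -0.10337449]
32.47131799588093 61.23731017112732 [482.9492645  357.3211666   27.55276828]
32.9609660829583 [482.23840849 356.83896829 109.37505998] [-2.17053957e-02  9.99764245e-01 -5.74441966e-04] [ 0.87157189 -0.75497331 -3.09328877] 8.2417
```

View pics/held.png

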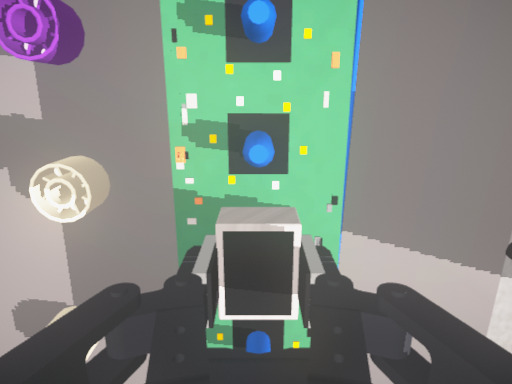

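The board is held level and centred in the jaws, with the display block at about (258,265) and the spigot tops near (259,150) and (259,12). Next I'll compute the camera-to-tool offset from the spigot tops.

Run:
```python
from h import *
f=np.load("pics/held.npz"); im,d,K,M=f["im"],f["d"],f["K"],f["M"]; h,s,v=hsv(im); P=cloud(d,K,M)
T=np.array([482.24,356.84]); 
for zt,lo in((120,114),):
  for m in comps((h>95)&(h<125)&(s>130)&(P[...,2]>lo)&(P[...,2]<128),30):
    vv,uu=np.nonzero(m); print("spig",m.sum(),(uu.mean(),vv.mean()),P[m].mean(0).round(1),ray([[uu.mean(),vv.mean()]],zt,K,M)[0]-[*T,0])
m=max(comps((P[...,2]>113)&(P[...,2]<121)&(abs(P[...,1]-356.8)<17.5)&(abs(P[...,0]-482)<30)),key=np.sum); print(m.sum(),rect(m,117,K,M),P[m][:,2].mean())
g=max(comps((h>60)&(h<85)&(s>100)&(P[...,2]>88)),key=np.sum); print("green z",np.median(P[g][:,2]))
# board edges angle
e=[]
for r in range(20,230,10):
    c=np.nonzero(g[r])[0]
    if len(c): e.append([*ray([[c[0],r]],95,K,M)[0][:2],*ray([[c[-1],r]],95,K,M)[0][:2]])
e=np.array(e); print(np.polyfit(e[:,0],e[:,1],1)[0],np.polyfit(e[:,2],e[:,3],1)[0],(e[:,1]+e[:,3])[:3]/2, e[:3,0])
```

```text
spig 970 (np.float64(258.6453608247423), np.float64(15.64020618556701)) [387.4 354.8 117.7] [-94.40141179  -2.02819    120.        ]
spig 745 (np.float64(258.46577181208056), np.float64(151.13422818791946)) [431.9 355.7 117.6] [-50.75426119  -1.10180506 120.        ]
8154 ((480.73248291015625, 356.8630676269531), (44.05250930786133, 35.37767791748047), 1.2995524406433105) 116.44589338854146
green z 94.17208185159477
0.4877355792167193 0.018817363308019662 [354.69624479 354.77647148 354.66090571] [385.16660107 388.71745716 392.33002798]
```

Run:
```python
from h import *
N=np.array([549.2,-61.1]); R=down(np.pi/2+0.0145)
bot.movel([482.5,357,150],vel=150)
bot.move_ptp([*N,120],R); bot.movel([*N,45],vel=120); bot.pause(.1)
for z in np.arange(42,30,-1.5):
    bot.movel([*N,z],vel=40); bot.pause(0.15); s=read_state(); print(z,s["tool_pos"].round(1),s["ft_force"].round(1))
    if np.linalg.norm(s["ft_force"]+[0,0,3])>10: break
jaws.grip(55); bot.pause(.2)
bot.movel([*N,150],vel=200)
bot.move_ptp([*N,330],R); s=read_state(); print(s["tool_pos"],s["time_s"])
im,d,K,M=shot("wrist","nest2.png"); np.savez("pics/nest2",im=im,d=d,K=K,M=M)
h,ss,v=hsv(im); P=cloud(d,K,M)
for m in comps((P[...,2]>34)&(P[...,2]<48)&(abs(P[...,1]+61)<60)&(abs(P[...,0]-549)<115),6): print("up",m.sum(),rect(m,38 if m.sum()>200 else 41,K,M),P[m][:,2].max().round(1))
box=(abs(P[...,1]+61)<56)&(abs(abs(P[...,0]-548)-127)<8)&(abs(abs(P[...,1]+61)-49)<6)
for q in comps(box&(v>110)&(ss<60),6):
    vv,uu=np.nonzero(q); print("  dot",q.sum(),ray([[uu.mean(),vv.mean()]],15,K,M)[0].round(1))
print(pods(im,d,K,M))
```

```text
42.0 [549.3 -61.1  42.1] [-0.3  0.  -2.8]
40.5 [549.2 -61.1  40.5] [ 0.2  0.2 -3.7]
39.0 [549.2 -61.1  39. ] [ 0.1 -0.8 -2.7]
37.5 [549.2 -61.1  37.5] [-0.9 -0.3 -2.9]
36.0 [549.2 -61.1  36. ] [-0.4  0.2 -3.8]
34.5 [549.3 -61.1  34.6] [-1.1 -0.1 -0. ]
33.0 [549.  -61.1  33. ] [-2.6  0.3  1.3]
31.5 [548.9 -61.1  31.2] [-2.4  0.1 -3.5]
[548.85793479 -61.52383188 328.7958785 ] 16.3833
up 81 ((453.53704833984375, -62.02247619628906), (10.992080688476562, 9.322210311889648), 0.8375152349472046) 41.5
up 73 ((499.1658630371094, -61.613609313964844), (10.061776161193848, 10.950447082519531), 45.26462173461914) 41.4
up 941 ((549.1968994140625, -60.531471252441406), (42.7696647644043, 32.9052734375), 0.84141606092453) 39.8
up 65 ((597.3790283203125, -59.8045768737793), (10.637077331542969, 10.246273040771484), 0.8439207673072815) 42.2
up 62 ((642.501953125, -59.10854721069336), (11.251497268676758, 10.538406372070312), 0.8454986214637756) 41.9
  dot 7 [418.   -8.1  15. ]
  dot 38 [ 421.7 -111.6   15. ]
  dot 42 [420.3 -14.1  15. ]
  dot 30 [ 675.6 -108.8   15. ]
  dot 39 [675.8 -11.1  15. ]
[(array([476.9, 227. ]), 20.9, np.float64(28.2)), (array([476.8, 227. ]), 11.1, np.float64(28.4)), (array([496.9, 101.2]), 20.1, np.float64(32.6)), (array([496.5, 101.2]), 10.5, np.float64(28.7)), (array([598.8, 209.3]), 20.8, np.float64(28.5)), (array([598.8, 209.6]), 11.1, np.float64(32.0)), (array([615.2, 111.8]), 20.8, np.float64(30.6)), (array([614.3, 112.6]), 11.0, np.float64(28.9)), (array([730.9, 300.7]), 49.0, np.float64(31.0))]
```

View pics/nest2.png

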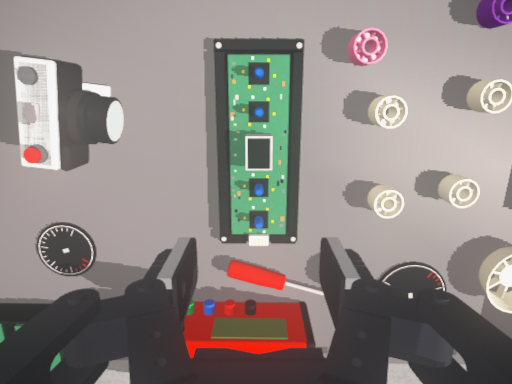

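The board is seated square in the nest: spigots at column 259, tongue in the gap at (259,241). Next are the pods; the first one is a trial.

```bash
cat >> h.py <<'E'
R0=down(np.pi/2+0.015); C=np.array([548.3,-60.9]); ux=np.array([np.cos(.015),np.sin(.015)])
def place_pod(p,k,dxy=(0,0)):
    p=np.array(p,float); off=[-96,-50,50,96][k]
    jaws.grip(62); bot.move_ptp([*p,200],R0); bot.pause(.1)
    l=[q for q in pods(*shot("wrist")) if 17<q[1]<25]; l.sort(key=lambda q:np.hypot(*(q[0]-p)))
    q=l[0][0]; print("pod",q,l[0][1],read_state()["tool_pos"].round(1))
    if np.hypot(*(q-p))>70: print("lost",l); return False
    bot.movel([*q,60],vel=200); bot.movel([*q,15],vel=80); jaws.grip(20,30); s=read_state(); print(" w",s["grip_width"],s["grasp_force"],s["tool_pos"].round(1))
    if s["grip_width"]<34: return False
    bot.movel([*q,110],vel=200); t=C+off*ux+dxy
    bot.move_ptp([*t,110],R0); bot.movel([*t,66],vel=120); bot.pause(.15); f0=read_state()["ft_force"]
    for z in np.arange(60,29,-3 ):
        z=max(z,31); bot.movel([*t,z],vel=60); s=read_state(); f=s["ft_force"]-f0
        if np.linalg.norm(f)>8: print(" force",z,f.round(1)); 
        if np.linalg.norm(f)>20: return False
    bot.movel([*t,30.6],vel=20); bot.pause(.1); s=read_state(); print(" end",s["tool_pos"].round(1),(s["ft_force"]-f0).round(1))
    jaws.grip(60); bot.movel([*t,110],vel=200); print(" t",read_state()["time_s"]); return True
E
python3 - <<'E'
from h import *
print(place_pod([496.6,102.1],0))
bot.move_ptp([*C,200],R0); im,d,K,M=shot("wrist","p1.png"); print(pods(im,d,K,M,46))
E
```

```text
pod [496.2 102. ] 20.0 [497.7 100.9 200.6]
 w 39.6194313460551 29.82793428003788 [496.5 102.1  15.7]
 force 31 [-2.1 -1.9 13.4]
 end [452.5 -62.4  31.5] [-4.4 -1.1 21.4]
 t 25.5667
True
[(array([453. , -62.3]), 19.7, np.float64(46.1)), (array([452.8, -62.2]), 10.3, np.float64(45.0))]
```

View pics/p1.png

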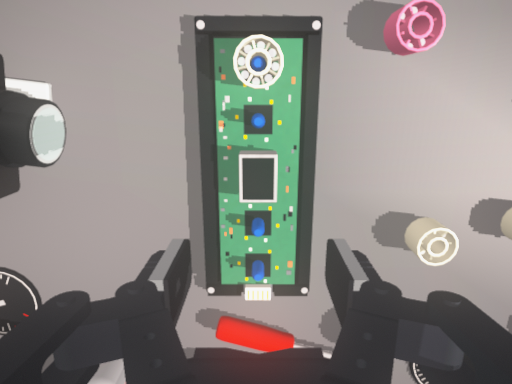

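The first pod is home on spigot 0 at (258,62). I'll do the rest the same way.

Run:
```python
from h import *
ok=all(place_pod(p,k) for p,k in (([476.3,228.5],1),([615.1,113.5],2),([599.2,211.0],3)))
print(ok)
if ok:
    bot.move_ptp([*C,240],R0); im,d,K,M=shot("wrist","p4.png"); print(pods(im,d,K,M,46))
```

```text
pod [475.7 228.6] 19.8 [477.1 226.9 199.8]
 w 39.832982447556425 30.090891513973475 [476.  228.8  15.6]
 force 31 [-3.4 -0.6  8.6]
 end [498.5 -61.6  31.5] [-4.9 -0.9 15.7]
 t 36.0
pod [615.5 113.2] 20.0 [614.6 111.1 199.1]
 w 38.13607014987455 30.75239224912366 [615.9 113.4  15.6]
 end [598.5 -60.1  31.6] [-3.  -0.9 11.5]
 t 45.2
pod [599.3 210.9] 19.9 [599.7 208.6 199.2]
 w 39.07299215092028 30.427887216210365 [599.7 211.2  15.7]
 end [644.6 -59.4  31.7] [-3.4 -0.6 11.2]
 t 54.9167
True
[(array([452.9, -62.2]), 19.7, np.float64(47.6)), (array([452.9, -62.1]), 10.3, np.float64(46.6)), (array([498.6, -61.5]), 19.7, np.float64(44.9)), (array([498.7, -61.2]), 10.3, np.float64(45.1)), (array([597.6, -59.8]), 20.1, np.float64(44.8)), (array([597.7, -60. ]), 10.5, np.float64(44.9)), (array([643.6, -59. ]), 20.5, np.float64(44.7)), (array([643.8, -59.7]), 10.9, np.float64(44.7))]
```

```bash
ls pics
```

```text
held.npz
held.png
m1.png
nest2.npz
nest2.png
p1.png
p4.png
side0.npz
side0.png
top0.npz
top0.png
wcam.npz
wcam.png
wnest.npz
wnest.png
wpods.npz
wpods.png
wtray.npz
wtray.png
```

Run:
```python
from h import *
b=np.array([543.8,-303.1]); jaws.grip(0,30)
bot.move_ptp([*b,220],R0); bot.pause(.1); im,d,K,M=shot("wrist","btn.png"); h,s,v=hsv(im); P=cloud(d,K,M)
for q in comps(((h<6)|(h>174))&(s>150)&(P[...,2]>99)&(P[...,2]<108),10):
    r=rect(q,103,K,M); print(r,q.sum())
    if np.hypot(*(np.array(r[0])-b))<15: t=np.array(r[0])
print(t)
bot.movel([*t,122],vel=120); bot.pause(.3)
def F(n=8):
    o=[]
    for _ in range(n): bot.pause(.02); o.append(read_state()["ft_force"][2])
    return np.mean(o)
f0=F(); print("f0",f0)
z=117
while z>107:
    bot.movel([*t,z],vel=20); f=F()-f0; print(round(z,1),read_state()["tool_pos"][2].round(2),f.round(2))
    if f>3.2: break
    z-=0.5 if z>111 else 0.3
print(read_state()["time_s"])
```

```text
((543.5819091796875, -303.1878662109375), (14.9509859085083, 15.908294677734375), 1.0928694009780884) 338
[ 543.58190918 -303.18786621]
f0 0.013901556371244739
117 117.0 -0.24
116.5 116.51 -0.05
116.0 116.02 -0.2
115.5 115.49 0.11
115.0 115.02 -0.16
114.5 114.48 -0.14
114.0 114.06 0.57
113.5 113.51 0.91
113.0 113.04 0.67
112.5 112.52 1.23
112.0 112.02 1.17
111.5 111.51 1.19
111.0 111.02 1.49
110.7 110.71 1.57
110.4 110.4 1.66
110.1 110.11 1.45
109.8 109.8 1.76
109.5 109.63 4.84
65.8167
```

View pics/btn.png

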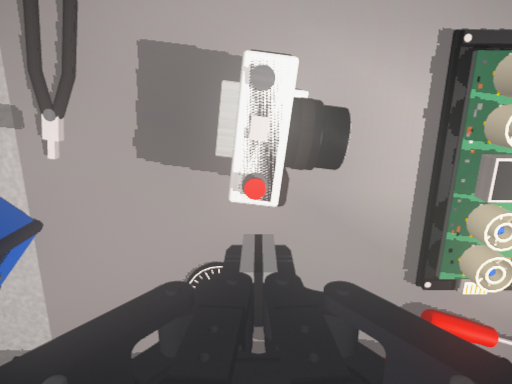

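View pics/p4.png

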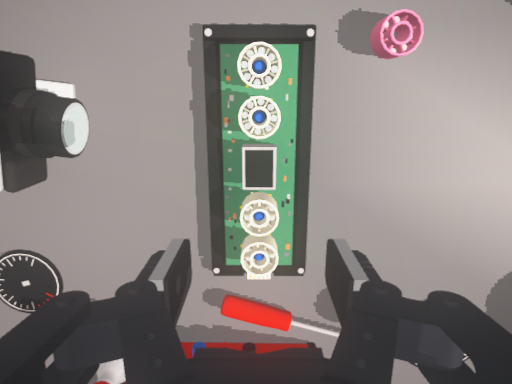

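The button is under the fingertips (254,188 in the picture) and resting on the halfway stop at about 5 N. All four pods sit concentric on their spigots. Now hold, press fully, and release.

Run:
```python
from h import *
t=[543.58,-303.19]
bot.pause(1.0); f=read_state()["ft_force"][2]; print("hold",f,read_state()["tool_pos"][2])
z=109.0
while z>102:
    bot.movel([*t,z],vel=30); bot.pause(.06); s=read_state(); print(z,s["tool_pos"][2].round(2),s["ft_force"][2].round(1))
    if s["ft_force"][2]>16: break
    z-=.7
bot.pause(.2); bot.movel([*t,125],vel=40); bot.movel([*t,200],vel=150)
im,d,K,M=shot("wrist"); h,s,v=hsv(im); P=cloud(d,K,M)
for q in comps(((h<6)|(h>174))&(s>150)&(P[...,2]>85)&(P[...,2]<108),10): print(rect(q,103,K,M)[0],P[q][:,2].mean())
jaws.grip(58); bot.move_ptp([*C,240],R0); bot.pause(.1); im,d,K,M=shot("wrist"); P=cloud(d,K,M); print(pods(im,d,K,M,46))
for m in comps((P[...,2]>36)&(P[...,2]<42)&(abs(P[...,1]+61)<25)&(abs(P[...,0]-549)<28),100): print("disp",rect(m,38,K,M))
print(read_state()["time_s"])
```

```text
hold 5.187137169615887 109.63890953880873
109.0 109.29 6.9
108.3 108.63 8.3
107.6 108.01 7.9
106.89999999999999 107.33 8.1
106.19999999999999 106.72 10.1
105.49999999999999 106.12 10.1
104.79999999999998 105.84 14.1
104.09999999999998 105.68 20.1
(543.2662353515625, -303.4487609863281) 102.26040972631247
[(array([453. , -62.3]), 19.8, np.float64(45.8)), (array([452.9, -62.1]), 10.4, np.float64(46.3)), (array([498.7, -61.5]), 19.7, np.float64(45.0)), (array([498.7, -61.3]), 10.3, np.float64(45.0)), (array([597.8, -59.8]), 20.1, np.float64(44.8)), (array([597.5, -59.8]), 10.7, np.float64(47.0)), (array([643.7, -59.2]), 20.3, np.float64(45.8)), (array([643.4, -58.6]), 11.0, np.float64(44.7))]
disp ((548.5748291015625, -60.91609191894531), (43.65571594238281, 33.41170120239258), 0.7097932696342468)
72.5583
```

Run:
```python
from h import *
N=np.array([549.0,-61.0]); B=np.array([484.5,358.0]); Rt=down(np.pi/2+.012)
bot.movel([*N,80],R0,vel=150); bot.movel([*N,29.5],vel=80); print(read_state()["ft_force"])
jaws.grip(20,80); s=read_state(); zg=s["tool_pos"][2]; print(s["grip_width"],s["tool_pos"])
bot.movel([*N,50],vel=30); bot.movel([*N,140],vel=100); bot.pause(.2); s=read_state(); print(s["grip_width"],s["ft_force"]); f0=s["ft_force"]
bot.movel([*B,140],Rt,vel=180); bot.movel([*B,45],vel=100); bot.pause(.2)
for z in np.arange(40,zg-4.5,-1.5):
    bot.movel([*B,z],vel=30); bot.pause(.1); s=read_state(); f=s["ft_force"]-f0; print(z,s["tool_pos"][2].round(1),f.round(1))
    if np.linalg.norm(f)>8: break
jaws.grip(52); bot.pause(.3); bot.movel([*B,120],vel=100); bot.move_ptp([*B,280],R0); bot.pause(.2)
im,d,K,M=shot("wrist","end.png"); P=cloud(d,K,M); print([p for p in pods(im,d,K,M,43) if p[1]<30])
h,s,v=hsv(im); g=(h>60)&(h<85)&(s>100)&(abs(P[...,2]-13)<12)
q=P[g]; A=np.c_[q[:,0]-B[0],q[:,1]-B[1],np.ones(len(q))]; print("plane",np.linalg.lstsq(A,q[:,2],rcond=None)[0])
for m in comps((P[...,2]>32)&(P[...,2]<40)&(abs(P[...,1]-B[1])<25)&(abs(P[...,0]-B[0])<28),100): print("disp",rect(m,35,K,M),P[m][:,2].mean())
print(read_state()["time_s"])
```

```text
[0.10720927 0.48484842 0.67934063]
32.28894089466196 [549.31907388 -61.06962466  30.29875445]
32.18177244062693 [-0.45307185 -0.56302637 -4.25265171]
40.0 39.9 [ 1.  -0.3 -0.1]
38.5 38.5 [ 1.4  1.2 -0. ]
37.0 37.0 [ 1.  -0.1 -0.5]
35.5 35.5 [ 1.7  0.2 -0.8]
34.0 34.0 [0.3 0.2 0.5]
32.5 32.5 [-0.   0.9 -0. ]
31.0 31.0 [0.2 0.8 0.4]
29.5 29.5 [ 0.7 -0.   0.6]
28.0 28.0 [0.6 0.2 0.1]
26.5 27.4 [-1.5 -0.8 10.7]
[(array([388.5, 357.3]), 19.6, np.float64(42.0)), (array([388.3, 357.3]), 10.1, np.float64(44.4)), (array([434.2, 357.8]), 19.7, np.float64(43.3)), (array([434.1, 358.1]), 10.3, np.float64(42.2)), (array([533.2, 359.4]), 20.0, np.float64(41.9)), (array([533.3, 359.4]), 10.4, np.float64(41.9)), (array([579.3, 360.1]), 20.2, np.float64(44.8)), (array([579.2, 360. ]), 10.6, np.float64(47.3))]
plane [9.06827288e-04 4.18915776e-04 1.22785769e+01]
disp ((484.0615539550781, 358.6557312011719), (44.0344123840332, 32.824527740478516), 0.9051568508148193) 34.63597458407729
87.0083
```

View pics/end.png

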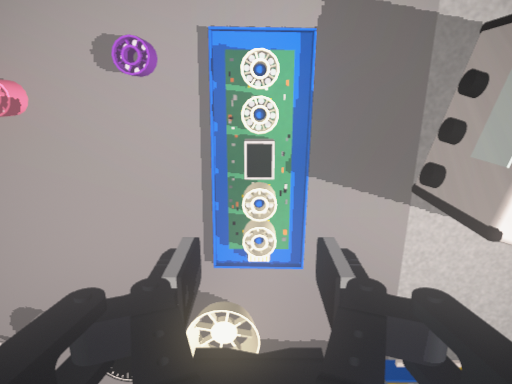

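The board lies flat inside the tray (260,150) with all four pods home and concentric at (260,68), (260,115), (259,203) and (259,240), so I'm handing in.

```bash
python3 -c "
from h import *
print(job.hand_in())"
```

```text
the job is handed in; nothing more can be done
None
```

I handed the job in at about 87 s of the 210 s: the board was seated in the nest, all four pods pushed home, the shutter held halfway then pressed fully and released, and the finished board laid flat back in the tray; no verdict came back.

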